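# Weigh a resin fence in stacks of acrylic bases

## Task

A resin fence of unknown weight stands on the blue tray of the hobby balance. Take stacks of acrylic bases out of the sloping foam rack and stand them upright on the yellow tray until the beam floats level with the pointer in the green field; leave the spare stacks in the rack and the fence on its tray. Do not disturb the car, the queen or the saucer.

Things in the scene. Friction and masses are not known exactly. Their poses are not given: they have to be found in the camera images.
- rack: fixed sloping rack; origin under the centre of its foot, z up. Its black foam block (90 x 280 x 45 mm) has a face tilted 30 deg, facing up and to the rack's -x (the robot), top far edge 91 mm up. Three square pockets, 43 mm wide, 35 mm deep, in a row along the rack's y, 92 mm apart: stacks go in and out along (-0.5, 0, 0.866) of the rack's frame. Foot 130 mm along x, 290 along y
- stack1_mid (a point): centre (half-way along the axis) of an orange stack of acrylic bases: a rigid cylinder 40 mm in diameter and 90 mm long, 135 g. Its z axis runs along the cylinder towards its free top end. At the start it stands in the -y end pocket of the rack, its axis leaning 30 to 33 degrees from vertical, the lower 35 mm inside the pocket. All three stacks are alike
- stack2_mid (a point): centre (half-way along the axis) of an orange stack of acrylic bases: a rigid cylinder 40 mm in diameter and 90 mm long, 135 g. Its z axis runs along the cylinder towards its free top end. At the start it stands in the middle pocket of the rack, its axis leaning 30 to 33 degrees from vertical, the lower 35 mm inside the pocket. All three stacks are alike
- stack3_mid (a point): centre (half-way along the axis) of an orange stack of acrylic bases: a rigid cylinder 40 mm in diameter and 90 mm long, 135 g. Its z axis runs along the cylinder towards its free top end. At the start it stands in the +y end pocket of the rack, its axis leaning 30 to 33 degrees from vertical, the lower 35 mm inside the pocket. All three stacks are alike
- stack1: the same stack as point stack1_mid; origin at the centre of its bottom end, 45 mm below that point along the axis
- stack2: the same stack as point stack2_mid; origin at the centre of its bottom end, 45 mm below that point along the axis
- stack3: the same stack as point stack3_mid; origin at the centre of its bottom end, 45 mm below that point along the axis
- beam (a joint): tilt of the beam (rad): 0 level, positive: blue tray low, yellow high; stops at +-0.12, where it starts. Proportional to the weight difference, about 0.8 rad per kg (one stack: 0.11), settles within 1 s. A black pointer up from the pivot moves over a white dial (100 mm wide, 153 to 203 mm above the shelf): the green field is |tilt| below 0.06, red beside it
- balance: two-tray hobby balance fixed to the shelf; origin at the centre of its foot (z up). Its 320 mm aluminium beam lies along the balance's own y, pivoted 75 mm above the shelf; blue tray at +y, yellow tray at -y, each 150 mm from the pivot. A linkage keeps both trays horizontal, and where on a tray a thing stands does not matter
- weigh_tray_floor (a point): centre of the floor of the empty yellow tray (inside 142 mm along the balance's x, 112 mm along its y; rim 8 mm above the floor). 120 mm above the shelf when the beam is level, up to 18 mm higher or lower when tilted; the tray sinks as it is loaded
- weigh_tray: the yellow tray; origin on the beam's end, 45 mm below the centre of the tray floor
- load_tray: the blue tray with the fence on it; origin on the beam's end, 45 mm below the centre of the tray floor
- fence: grey resin stone fence, 120 x 34 x 55 mm, standing on the blue tray; hollow or solid cast, somewhere between 150 and 320 g (not told). Origin at the centre of its underside, z up, length along its x
- car: red plastic armoured car, 110 x 62 x 63 mm, bystander; origin under its centre
- queen: walnut chess queen, 36 mm in diameter, 92 mm tall, bystander; origin under its centre
- saucer: white ceramic saucer, 120 mm in diameter, 18 mm high, bystander; origin under its centre
Not all that is in view belongs to the job. Of the things that look like the fence, the larger one is meant.

How it is judged (in metres and radians):
On the way:
1. a first stack stands upright on the yellow tray, let go ((((contact force between stack1 and weigh_tray above 0.5 N and angle between stack1_mid's own z axis and vertical below 0.2 rad) and contact force between stack1 and the fingers below 0.05 N) or ((contact force between stack2 and weigh_tray above 0.5 N and angle between stack2_mid's own z axis and vertical below 0.2 rad) and contact force between stack2 and the fingers below 0.05 N) or ((contact force between stack3 and weigh_tray above 0.5 N and angle between stack3_mid's own z axis and vertical below 0.2 rad) and contact force between stack3 and the fingers below 0.05 N))), for 0.2 s.
At the end, for the whole second after the job is handed in: The beam is at rest within 0.06 rad of level (pointer in the green field), the fence stands on the blue tray, at least one stack stands upright (within 0.2 rad) on the yellow tray, and every stack either stands so or is still in its rack pocket (within 20 mm of its start), at rest (value of joint beam between -0.06 and 0.06 rad and velocity of joint beam between -0.05 and 0.05 rad/s and contact force between fence and load_tray above 0.5 N and angle between fence's own z axis and vertical below 0.2 rad and ((contact force between stack1 and weigh_tray above 0.5 N and angle between stack1_mid's own z axis and vertical below 0.2 rad) or (contact force between stack2 and weigh_tray above 0.5 N and angle between stack2_mid's own z axis and vertical below 0.2 rad) or (contact force between stack3 and weigh_tray above 0.5 N and angle between stack3_mid's own z axis and vertical below 0.2 rad)) and ((contact force between stack1 and weigh_tray above 0.5 N and angle between stack1_mid's own z axis and vertical below 0.2 rad) or distance of stack1_mid from where it was at the start of the episode below 0.02 m) and ((contact force between stack2 and weigh_tray above 0.5 N and angle between stack2_mid's own z axis and vertical below 0.2 rad) or distance of stack2_mid from where it was at the start of the episode below 0.02 m) and ((contact force between stack3 and weigh_tray above 0.5 N and angle between stack3_mid's own z axis and vertical below 0.2 rad) or distance of stack3_mid from where it was at the start of the episode below 0.02 m) and linear speed of each of stack1, stack2, stack3 below 0.03 m/s); the robot touches nothing.
It fails at once if the car, queen or saucer is shifted by more than 20 mm (distance of any of car, queen, saucer from where it was at the start of the episode above 0.02 m).
It fails at once if the fence is tipped over (angle between fence's own z axis and vertical above 0.5 rad).
It also fails if it takes over 69 s, if anything falls off the work surface, if the arm or the gripper's body presses on something with over 40 N, if the wrist force passes 120 N, or if a joint passes its speed limit or range.

## Robot

A 6-joint arm with a two-finger parallel gripper is mounted at the origin on the work surface. World frame = base frame: x ahead of the robot, y to its left, z up, the work surface at z = 0. Lengths are in m, angles in degrees, forces in N, time in s.
With the tool pointing down it reaches from about 0.4 to 0.825 m from the base axis. Payload 7 kg.
Tool frame: the origin (TCP) lies between the finger pads; the fingertips stand 19 mm ahead of it and the grasp point (between the pads) is the TCP (r.tip_extent is the distance from the TCP to the fingertips, in m); z points along the fingers, y is the direction in which the jaws open and shut (so a half turn about z gives the same grasp; the last joint's range is limited). The gripper opens to 88 mm and grips with 3 to 60 N. Pads are 19 mm wide; open, the fingers measure 130 mm over their backs; the gripper's body (78 mm by 193 mm) begins 47 mm behind the grasp point.
Start: joints at [-53.107, 20.546, 0.682, 0, -70.136, -16.507], TCP at [0.235, -0.633, 0.246] pointing down, gripper open.
Joint ranges: [-176.03, 176.03], [-82.01, 121.73], [-58.28, 71.71], [-173.87, 95.51], [-174.79, -0.11], [-173.66, 173.66]. Speed limits (degrees/s): [136.94, 136.94, 172.46, 180, 180, 180].

## Interface

Orientations are given as [roll, pitch, yaw] about the fixed x, y, z axes, in that order (R = Rz(yaw) Ry(pitch) Rx(roll)).
In Python, from plant import r, capture, workorder, spotter gives the robot as it stands.
- The arm moves only by the tool step_arm, never from a script. Its argument "motion" is a list of rows, each a list of 5 numbers: the finger opening in m, from 0 to 0.0876, then the shift along the tool's x, y, z in m, then the turn about the tool's z in rad. In form: [[grip, dx, dy, dz, roll], ...]. A call has 1 to 5 rows; each row is the pose to reach, as a shift and turn from the pose commanded when the call began, along the tool's axes at that moment; what a row does not reach only later rows make up. A row lasts 1/8 s, in which the tool goes at most 62.5 mm and 10.7 degrees, less where a joint would pass 70% of its speed; a pose out of reach is approached as far as the arm can. A call with a gripper value outside its range is refused whole. The fingers move at their own pace and stop on an object; "newtons" is the grip in N (left out, the last holds). Time passes only in rows, so rows that repeat a pose let the fingers close. It gives the time, the measured TCP pose, the force and the opening at its end, in the units of the state.
- r.get_state(): the state, without advancing time (a new reading comes with each control period).
- capture(name): name is "side" or "top"; returns a dict with "image" (420x560x3 uint8, red, green, blue), "z_map" (420x560 float32, m along the optical axis (not along the pixel's ray), 0 where there is no reading), "fx", "fy", "cx", "cy" (pixels), "pose" (4x4, takes a point from camera to world coordinates). Camera axes: x right, y down, z forward; pixel columns grow to the right and rows downward; lengths in m; the calibration is good to about 2 mm. A picture is of the moment at which its call begins.
- workorder.close_job(): hands the job in, once; it reports no verdict.
Trained networks look in the newest picture that a camera, given by its name, has taken for a name from the list of things; names that differ only in an ending like _2 or _b are one class to them, and where a whole thing is asked for, a point or a joint stands for the part that bears it (a point fixed in the world has none). Each returns a list of dicts, best first, with "p" (0 to 1); they miss things now and then, are a little off and sometimes report something else, mostly with a low value. They report only what shows in the picture. A call takes as long as a camera call. They do not tell look-alikes from the thing itself.
- spotter.regions_of(camera, label): "mask" (420x560 bool, what is visible of it).
- spotter.tip_of(camera, label): "location" ([x, y, z] in m, in world coordinates, good to about 4 mm: a listed point, or the origin of a listed thing).
The state is a dict: "time_s": time; "joints": joint angles; "qd": joint speeds; "joint_torque": joint torques, N m; "tcp_pos": TCP position; "eef_rot": TCP orientation; "contact_force": force on the tool from outside, world axes, zero at the start; "moment": the same for the moment, N m; "gripper_width": finger opening in m.
Only numpy, scipy, OpenCV 4.12 (cv2) and the standard library are available. Lean on these libraries where they do the work, as an engineer would, in place of code of your own. Each camera call takes 0.05 s, during which the arm holds its last target.

## Working session

There is one attempt and no reset: what is moved stays moved. The work goes in short steps, Python scripts to look and compute and a tool call to move; the robot and the scene stay as the last step left them, time stands still between calls to the robot, and variables do not carry over. Pictures are saved under pics/ and viewed, and the job is handed in when it is done.

Besides the shell and the picture viewer there is one more tool, called after ">>>" by a JSON object that holds its "fn" and its "kwargs", one argument or row to a line. step_arm: Moves the arm, as the interface text tells. Its arguments: {"type":"object","properties":{"motion":{"type":"array","items":{"type":"array","items":{"type":"number"}}},"newtons":{"type":"number"}},"required":["motion"]}

```bash
ls; mkdir -p pics
python3 - <<'E'
from plant import r,capture,workorder,spotter
import cv2
print(r.get_state())
for c in("side","top"):
    d=capture(c); cv2.imwrite(f"pics/{c}0.png",d["image"][:,:,::-1]); print(c,d["pose"].round(3).tolist(),d["fx"],d["cx"],d["cy"])
    for l in["rack","stack1_mid","stack2_mid","stack3_mid","stack1","balance","weigh_tray_floor","load_tray","fence","car","queen","saucer"]:
        print(l,[(x["location"].round(3).tolist() if hasattr(x["location"],"round") else x["location"],round(x["p"],2)) for x in spotter.tip_of(c,l)])
E
```

```text
pics
{'time_s': 0.0, 'joints': array([-5.31097290e+01,  2.05902101e+01,  6.34170544e-01, -2.03348935e-02,
       -7.01358840e+01, -1.65078313e+01]), 'qd': array([ 0.00958921,  0.09032056, -0.08958643,  0.05245288, -0.0324832 ,
        0.00128539]), 'joint_torque': array([ 1.15142561e-04, -5.82725573e+01,  2.93065470e+01,  6.99709922e+00,
        7.22651108e-03, -1.63213567e-04]), 'tcp_pos': array([ 0.23492203, -0.63231297,  0.24463883]), 'eef_rot': array([ 1.79906433e+02, -7.79406099e-03, -1.59624479e+02]), 'contact_force': array([-0.67782613, -0.27351007,  0.70666639]), 'moment': array([-0.00806072,  0.00519262, -0.00194911]), 'gripper_width': 0.08781222224248028}
side [[-0.897, -0.257, 0.359, 0.105], [-0.441, 0.558, -0.703, 0.879], [-0.019, -0.789, -0.614, 0.905], [0.0, 0.0, 0.0, 1.0]] 521.0156506119314 272.26509108021884 201.91763770647216
rack [([0.5075, 0.2612, -0.0008], 0.65)]
stack1_mid [([0.4806, 0.1675, 0.0744], 0.81)]
stack2_mid [([0.4765, 0.2602, 0.0767], 0.91)]
stack3_mid [([0.4721, 0.3513, 0.0763], 0.81)]
stack1 [([0.4994, 0.2642, 0.0367], 0.85), ([0.4974, 0.3526, 0.0363
[... 697 characters left out ...]
88), ([0.5297, -0.2524, 0.0001], 0.19)]
stack1_mid [([0.4848, 0.1643, 0.0759], 0.83)]
stack2_mid [([0.4747, 0.2551, 0.0711], 0.56)]
stack3_mid [([0.4701, 0.3488, 0.0759], 0.66)]
stack1 [([0.5009, 0.3529, 0.0394], 0.82), ([0.5047, 0.1651, 0.0398], 0.81), ([0.5039, 0.2622, 0.0396], 0.64)]
balance [([0.5304, -0.2463, -0.0008], 0.97), ([0.5132, -0.1079, 0.109], 0.45)]
weigh_tray_floor []
load_tray [([0.5192, -0.104, 0.056], 0.84)]
fence [([0.3873, -0.0093, -0.0003], 0.82), ([0.5133, -0.1069, 0.1043], 0.74)]
car [([0.7457, -0.1825, 0.0042], 0.74)]
queen [([0.7695, -0.0211, -0.0007], 0.62), ([0.4714, 0.3496, 0.0743], 0.47)]
saucer [([0.747, 0.155, -0.0024], 0.61), ([0.531, -0.2475, 0.0027], 0.41)]
```

View pics/side0.png

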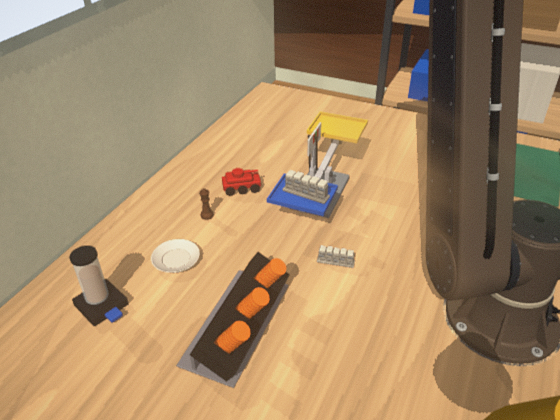

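View pics/top0.png

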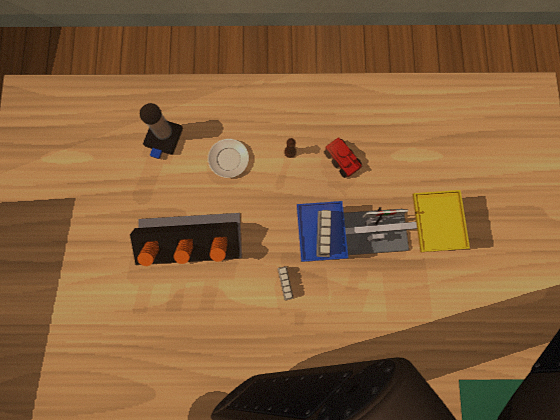

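Side view: the fence on the blue tray at (305,185) with a small look-alike at (336,256). The yellow tray is at (337,128) and the stacks are at (270,273), (253,303) and (234,337). The top view agrees. The tool only turns about vertical, so a stack will need uprighting in the grip. I'll fit the stack axes and the rack face from the depth data.

```bash
cat > h.py <<'E'
from plant import r,capture,workorder,spotter
import numpy as np,cv2
from scipy.optimize import least_squares
def cloud(d):
    z=d["z_map"];v,u=np.mgrid[:z.shape[0],:z.shape[1]]
    P=np.stack([(u-d["cx"])/d["fx"]*z,(v-d["cy"])/d["fy"]*z,z],-1)
    return P@d["pose"][:3,:3].T+d["pose"][:3,3]
def orange(d):
    hsv=cv2.cvtColor(d["image"],cv2.COLOR_RGB2HSV)
    return (hsv[...,0]>=4)&(hsv[...,0]<=16)&(hsv[...,1]>200)&(hsv[...,2]>110)&(d["z_map"]>0)
def fit(P,mid,ax):
    # surface sdf of capped cylinder
    def f(p):
        a=np.array([p[3],p[4],1.]);a/=np.linalg.norm(a)
        q=P-p[:3];s=q@a;rad=np.linalg.norm(q-s[:,None]*a,axis=1)
        dr=rad-.02;dz=np.abs(s)-.045
        return np.where(np.maximum(dr,dz)>0,np.hypot(np.maximum(dr,0),np.maximum(dz,0)),np.maximum(dr,dz))
    o=least_squares(f,[*mid,ax[0]/ax[2],ax[1]/ax[2]],loss="soft_l1",f_scale=.002)
    a=np.array([o.x[3],o.x[4],1]);a/=np.linalg.norm(a)
    return o.x[:3],a,np.abs(o.fun).mean()
def tip(c,l): return [(np.round(x["location"],4).tolist(),round(float(x["p"]),2)) for x in spotter.tip_of(c,l)]
E
python3 - <<'E'
from h import *
D=[capture("side"),capture("top")]
for m in([.482,.166,.075],[.476,.258,.074],[.471,.35,.076]):
    Ps=[]
    for d in D:
        W=cloud(d);k=orange(d)&(np.linalg.norm(W-m,axis=-1)<.055)&(W[...,2]>.06); Ps.append(W[k])
    for P in (*Ps,np.vstack(Ps)):
        x,a,e=fit(P,m,[-.5,0,.866]); print(len(P),x.round(4),a.round(3),np.degrees(np.arccos(a[2])).round(1),round(e,4))
# yellow tray
for d in D:
    W=cloud(d);hsv=cv2.cvtColor(d["image"],cv2.COLOR_RGB2HSV)
    for nm,lo,hi in(("yel",20,33),("blue",105,130)):
        k=(hsv[...,0]>lo)&(hsv[...,0]<hi)&(hsv[...,1]>190)&(W[...,2]>.05)&(W[...,2]<.18)&(W[...,1]<.05)&(np.abs(W[...,0]-.52)<.12)
        p=W[k];print(nm,len(p),np.percentile(p,[1,50,99],axis=0).round(3).tolist(),cv2.minAreaRect(p[:,:2].astype(np.float32)))
E
```

```text
166 [0.483  0.1659 0.0764] [-0.537 -0.028  0.843] 32.5 0.0009
266 [0.4814 0.1669 0.0749] [-0.543 -0.042  0.838] 33.0 0.001
432 [0.4818 0.1664 0.0753] [-0.539 -0.036  0.841] 32.7 0.0011
331 [0.4777 0.2578 0.0764] [-0.542 -0.024  0.84 ] 32.9 0.001
257 [0.4759 0.2588 0.075 ] [-0.533 -0.034  0.845] 32.3 0.0011
588 [0.4768 0.2581 0.0756] [-0.54  -0.025  0.841] 32.7 0.0011
360 [0.4725 0.3498 0.0769] [-0.546 -0.026  0.838] 33.1 0.0008
245 [0.4707 0.3505 0.075 ] [-0.544 -0.024  0.839] 33.0 0.0012
605 [0.4716 0.35   0.076 ] [-0.543 -0.028  0.839] 32.9 0.0011
yel 1 [[0.603, -0.335, 0.144], [0.603, -0.335, 0.144], [0.603, -0.335, 0.144]] ((0.60325688123703, -0.3348277509212494), (0.0, 0.0), 0.0)Traceback (most recent call last):
  File "<stdin>", line 14, in <module>
    return _quantile_unchecked(
        a, q, axis, out, overwrite_input, method, keepdims, weights)
    return _ureduce(a,
                    func=_quantile_ureduce_func,
    ...<5 lines>...
                    overwrite_input=overwrite_input,
                    method=method)
    r = func(a, **kwargs)
    result = _quantile(arr,
                       quantiles=q,
    ...<2 lines>...
                       out=out,
                       weights=wgt)
    slices_having_nans = np.isnan(arr[-1, ...])
                                  ~~~^^^^^^^^^
IndexError: index -1 is out of bounds for axis 0 with size 0
```

Run:
```python
from h import *
D=[capture("side"),capture("top")]
for c,d in zip(("side","top"),D):
    W=cloud(d)
    for l in("weigh_tray","load_tray","fence"):
        for R in spotter.regions_of(c,l)[:2]:
            p=W[R["mask"]&(W[...,2]>.05)]
            if len(p)>20: print(c,l,round(R["p"],2),len(p),np.percentile(p,[2,50,98],axis=0).round(3).tolist(),[np.round(t,3) for t in cv2.minAreaRect(p[:,:2].astype(np.float32))])
```

```text
side weigh_tray 0.86 1222 [[0.462, -0.462, 0.102], [0.532, -0.404, 0.14], [0.611, -0.337, 0.15]] [array([0.371, 0.214]), array([0.167, 1.422]), np.float64(15.135)]
side load_tray 0.82 1031 [[0.443, -0.163, 0.099], [0.519, -0.073, 0.104], [0.593, -0.04, 0.113]] [array([0.365, 0.366]), array([0.173, 1.136]), np.float64(18.212)]
side load_tray 0.59 588 [[0.44, 0.243, 0.062], [0.463, 0.27, 0.105], [0.5, 0.279, 0.123]] [array([0.279, 0.552]), array([0.066, 0.736]), np.float64(33.265)]
side fence 0.83 1022 [[0.453, -0.117, 0.104], [0.505, -0.098, 0.134], [0.567, -0.088, 0.159]] [array([0.311, 0.313]), array([0.116, 1.198]), np.float64(25.53)]
top weigh_tray 0.8 2889 [[0.466, -0.46, 0.133], [0.537, -0.402, 0.138], [0.61, -0.34, 0.147]] [array([ 0.5  , -0.219]), array([0.163, 0.511]), np.float64(11.933)]
top weigh_tray 0.37 337 [[0.444, 0.146, 0.058], [0.473, 0.163, 0.108], [0.508, 0.182, 0.123]] [array([0.425, 0.112]), array([0.218, 0.059]), np.float64(44.521)]
top load_tray 0.91 2077 [[0.445, -0.163, 0.097], [0.52, -0.09, 0.102], [0.591, -0.043, 0.113]] [array([ 0.477, -0.093]), array([0.155, 0.264]), np.float64(76.101)]
top load_tray 0.69 346 [[0.435, 0.33, 0.065], [0.461, 0.343, 0.108], [0.495, 0.365, 0.124]] [array([0.434, 0.186]), array([0.363, 0.065]), np.float64(79.115)]
top fence 0.64 611 [[0.453, -0.12, 0.107], [0.506, -0.103, 0.152], [0.564, -0.09, 0.159]] [array([ 0.454, -0.076]), array([0.075, 0.238]), np.float64(61.126)]
```

```bash
cat >> h.py <<'E'
def rows(pts,yaw=None):
    """world waypoints -> tool-frame shifts from measured pose"""
    s=r.get_state();p=s["tcp_pos"];y0=s["eef_rot"][2];t=np.radians(y0)
    X=np.array([np.cos(t),np.sin(t),0]);Y=np.array([np.sin(t),-np.cos(t),0])
    print("tcp",p.round(4),"yaw",round(y0,2),"t",round(s["time_s"],2),"w",round(s["gripper_width"],4),"F",s["contact_force"].round(1))
    for q in pts:
        d=np.array(q)-p; print(q,(d@X).round(4),(d@Y).round(4),(-d[2]).round(4),"roll",None if yaw is None else round(-np.radians((yaw-y0+180)%360-180),3))
E
python3 -c "
from h import *
rows([(.48,-.30,.33),(.47,.0,.33),(.4694,.1656,.25)],-176.8)"
```

```text
tcp [ 0.2351 -0.6327  0.2456] yaw -159.61 t 1.8 w 0.0876 F [0.2 0.1 0.1]
(0.48, -0.3, 0.33) -0.3455 0.2266 -0.0844 roll 0.3
(0.47, 0.0, 0.33) -0.4406 0.5113 -0.0844 roll 0.3
(0.4694, 0.1656, 0.25) -0.4977 0.6667 -0.0044 roll 0.3
```

>>> {"fn": "step_arm", "kwargs": {
  "motion": [
    [0.07,-0.04,0.03,-0.06,0.06],
    [0.07,-0.09,0.06,-0.084,0.12],
    [0.07,-0.14,0.09,-0.084,0.2],
    [0.07,-0.19,0.12,-0.084,0.3],
    [0.07,-0.24,0.16,-0.084,0.3]
  ],
  "newtons": 8
}}

```text
time_s: 2.42
tcp_pos: [0.4021, -0.403, 0.3298]
eef_rot: [-180.0, 0.0, -176.9]
contact_force: [1.1, -0.2, 0.3]
gripper_width: 0.07
```

```bash
python3 -c "
from h import *
rows([(.48,-.25,.33),(.47,.0,.33),(.4694,.1656,.25)],-176.8)"
```

```text
tcp [ 0.4021 -0.403   0.3298] yaw -176.89 t 2.42 w 0.07 F [ 1.1 -0.2  0.3]
(0.48, -0.25, 0.33) -0.086 0.1485 -0.0002 roll -0.002
(0.47, 0.0, 0.33) -0.0896 0.3987 -0.0002 roll -0.002
(0.4694, 0.1656, 0.25) -0.098 0.5641 0.0798 roll -0.002
```

>>> {"fn": "step_arm", "kwargs": {
  "motion": [
    [0.07,-0.03,0.05,0,0],
    [0.07,-0.06,0.105,0,0],
    [0.07,-0.08,0.163,0,0],
    [0.07,-0.085,0.223,0,0],
    [0.07,-0.087,0.283,0,0]
  ]
}}

```text
time_s: 3.05
tcp_pos: [0.4721, -0.1152, 0.3296]
eef_rot: [-180.0, 0.0, -176.8]
contact_force: [1.1, 0.6, -0.1]
gripper_width: 0.0701
```

>>> {"fn": "step_arm", "kwargs": {
  "motion": [
    [0.07,-0.003,0.06,0,0],
    [0.07,-0.006,0.12,0,0],
    [0.07,-0.009,0.18,0.02,0],
    [0.07,-0.01,0.24,0.04,0],
    [0.07,-0.011,0.281,0.08,0]
  ]
}}

```text
time_s: 3.68
tcp_pos: [0.4679, 0.167, 0.2505]
eef_rot: [179.9, 0.2, -176.7]
contact_force: [0.7, -0.3, 0.5]
gripper_width: 0.0699
```

```bash
python3 -c "
from h import *
rows([(.4694,.1656,.15),(.4694,.1656,.0945)],-176.8)"
```

```text
tcp [0.4679 0.167  0.2505] yaw -176.7 t 3.67 w 0.0699 F [ 0.7 -0.3  0.5]
(0.4694, 0.1656, 0.15) -0.0014 -0.0015 0.1005 roll 0.002
(0.4694, 0.1656, 0.0945) -0.0014 -0.0015 0.156 roll 0.002
```

Going down and closing.

>>> {"fn": "step_arm", "kwargs": {
  "motion": [
    [0.07,-0.001,-0.0015,0.05,0],
    [0.07,-0.001,-0.0015,0.1,0],
    [0.07,-0.001,-0.0015,0.135,0],
    [0.07,-0.001,-0.0015,0.155,0],
    [0.07,-0.001,-0.0015,0.155,0]
  ]
}}

```text
time_s: 4.3
tcp_pos: [0.4677, 0.162, 0.0934]
eef_rot: [-179.9, -0.1, -176.8]
contact_force: [0.4, -0.3, -0.2]
gripper_width: 0.0699
```

>>> {"fn": "step_arm", "kwargs": {
  "motion": [
    [0.036,0,0,0,0],
    [0.036,0,0,0,0],
    [0.036,0,0,0,0],
    [0.036,0,0,0,0]
  ],
  "newtons": 10
}}

```text
time_s: 4.8
tcp_pos: [0.4692, 0.1637, 0.0954]
eef_rot: [179.9, 0.1, -176.8]
contact_force: [-2.2, 3.5, 2.6]
gripper_width: 0.0403
```

>>> {"fn": "step_arm", "kwargs": {
  "motion": [
    [0.036,0.003,0,-0.005,0],
    [0.036,0.006,0,-0.01,0],
    [0.036,0.009,0,-0.0155,0],
    [0.036,0.0115,0,-0.02,0],
    [0.036,0.0115,0,-0.02,0]
  ]
}}

```text
time_s: 5.42
tcp_pos: [0.4568, 0.1621, 0.1152]
eef_rot: [180.0, 0.0, -176.8]
contact_force: [-2.0, 5.7, 1.4]
gripper_width: 0.0402
```

```bash
cat >> h.py <<'E'
def seeall(name,box=None):
    D=[capture("side"),capture("top")];s=r.get_state()["tcp_pos"]
    im=np.hstack([cv2.resize(d["image"][100:380,60:400] if i==0 else d["image"][140:340,100:500],None,fx=1.2 if i==0 else 1,fy=1.2 if i==0 else 1)[:336] if 0 else cv2.resize(d["image"],(400,300)) for i,d in enumerate(D)])
    cv2.imwrite(f"pics/{name}.png",im[:,:,::-1])
    return D
def fitat(D,m,ax,R=.06,zmin=.06):
    Ps=[]
    for d in D:
        W=cloud(d);k=orange(d)&(np.linalg.norm(W-m,axis=-1)<R)&(W[...,2]>zmin);Ps.append(W[k])
    P=np.vstack(Ps);print([len(p) for p in Ps]);x,a,e=fit(P,m,ax);print("mid",x.round(4),"ax",a.round(3),"lean",np.degrees(np.arccos(a[2])).round(1),"err",round(e,4));return x,a
def crop(name,D,i,x0,y0,w,h,f):
    cv2.imwrite(f"pics/{name}.png",cv2.resize(D[i]["image"][y0:y0+h,x0:x0+w],None,fx=f,fy=f,interpolation=cv2.INTER_CUBIC)[:,:,::-1])
E
python3 -c "
from h import *
D=[capture('side'),capture('top')]
crop('ex1',D,0,200,220,180,140,4)
fitat(D,np.array([.470,.166,.095]),[-.545,0,.84])
rows([])"
```

```text
[27, 0]
mid [0.5041 0.1653 0.0468] ax [-0.55  -0.021  0.835] lean 33.4 err 0.0009
tcp [0.4569 0.1621 0.115 ] yaw -176.8 t 5.53 w 0.0404 F [-1.8  4.5  1.4]
```

View pics/ex1.png

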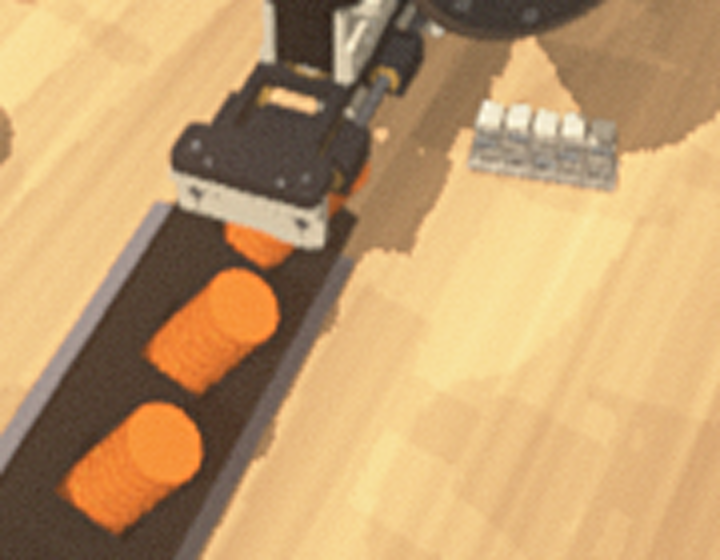

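The stack at crop (260,245) is held between the fingers and partly out of its pocket. Next I rotate it upright against the pocket's mouth.

>>> {"fn": "step_arm", "kwargs": {
  "motion": [
    [0.036,0,0.002,0,0],
    [0.036,-0.006,0.002,-0.0065,0],
    [0.036,-0.012,0.002,-0.0115,0],
    [0.036,-0.019,0.002,-0.0155,0],
    [0.036,-0.026,0.002,-0.019,0]
  ]
}}

```text
time_s: 6.15
tcp_pos: [0.4832, 0.1653, 0.1337]
eef_rot: [-180.0, -0.0, -176.8]
contact_force: [-2.6, 2.4, -1.7]
gripper_width: 0.0396
```

```bash
python3 -c "
from h import *
D=[capture('side'),capture('top')]
crop('ex2',D,0,200,220,180,140,4)
crop('ex2t',D,1,100,140,180,140,4)
rows([])"
```

```text
tcp [0.4838 0.1654 0.1339] yaw -176.82 t 6.25 w 0.0397 F [-1.4  1.5  0.8]
```

View pics/ex2.png

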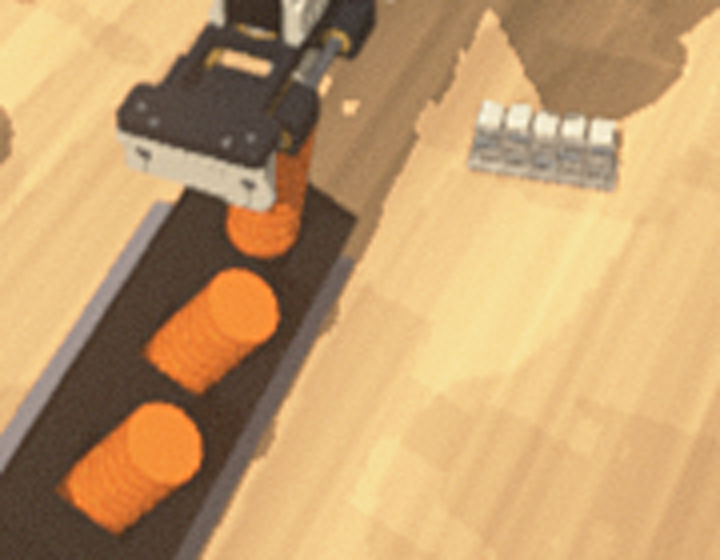

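The stack now looks nearly vertical at crop (265,200). I'll lift and check.

>>> {"fn": "step_arm", "kwargs": {
  "motion": [
    [0.036,0,0,-0.02,0],
    [0.036,0,0,-0.07,0],
    [0.036,0,0,-0.13,0],
    [0.036,0,0,-0.18,0],
    [0.036,0,0,-0.2,0]
  ],
  "newtons": 15
}}

```text
time_s: 6.88
tcp_pos: [0.4839, 0.1652, 0.3372]
eef_rot: [179.9, 0.3, -176.8]
contact_force: [0.4, -0.8, -2.5]
gripper_width: 0.0398
```

```bash
python3 -c "
from h import *
D=[capture('side'),capture('top')]
crop('up1',D,0,180,100,200,160,4)
s=r.get_state()['tcp_pos']
fitat(D[:1],s+[0,0,-.02],[0,0,1],R=.075)
rows([(.46,-.1,.33),(.573,-.40,.33)],-176.8)"
```

```text
[52]
mid [0.4856 0.1651 0.3169] ax [-0.111  0.013  0.994] lean 6.4 err 0.001
tcp [0.4839 0.1653 0.3362] yaw -176.82 t 6.97 w 0.0397 F [-0.2 -0.5 -1.4]
(0.46, -0.1, 0.33) 0.0386 -0.2636 0.0062 roll -0.0
(0.573, -0.4, 0.33) -0.0576 -0.5694 0.0062 roll -0.0
```

View pics/up1.png

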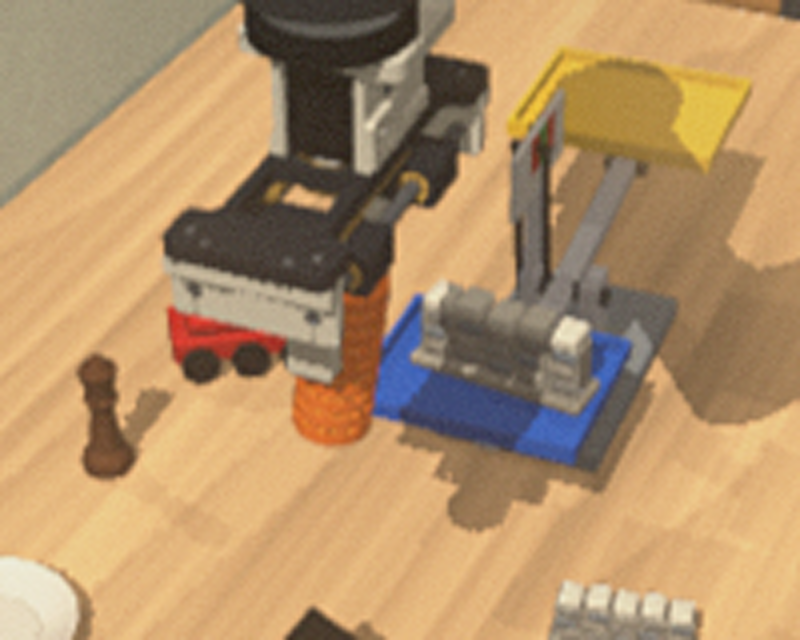

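Stack hangs with about 6° lean. Carrying it over to the yellow tray.

>>> {"fn": "step_arm", "kwargs": {
  "motion": [
    [0.036,0,-0.05,0,0],
    [0.036,0,-0.108,0,0],
    [0.036,-0.005,-0.168,0,0],
    [0.036,-0.01,-0.228,0,0],
    [0.036,-0.015,-0.288,0,0]
  ]
}}

```text
time_s: 7.6
tcp_pos: [0.5133, -0.1235, 0.3322]
eef_rot: [-180.0, -0.1, -176.8]
contact_force: [0.2, 0.1, -2.3]
gripper_width: 0.0398
```

>>> {"fn": "step_arm", "kwargs": {
  "motion": [
    [0.036,-0.005,-0.06,0,0],
    [0.036,-0.014,-0.12,0,0],
    [0.036,-0.024,-0.18,0,0],
    [0.036,-0.034,-0.24,0,0],
    [0.036,-0.04,-0.28,0,0]
  ]
}}

```text
time_s: 8.22
tcp_pos: [0.5689, -0.4015, 0.3306]
eef_rot: [179.9, -0.2, -176.9]
contact_force: [0.4, -0.1, -1.3]
gripper_width: 0.0399
```

```bash
python3 -c "
from h import *
D=[capture('side'),capture('top')]
crop('ov1',D,0,250,40,200,160,4)
s=r.get_state()['tcp_pos']
fitat(D[:1],s+[0,0,-.02],[0,0,1],R=.075)
rows([(.568,-.403,.33),(.568,-.403,.22)],-176.4)"
```

```text
[3]
mid [ 0.5815 -0.4049  0.3157] ax [-0.321  0.175  0.931] lean 21.4 err 0.0
tcp [ 0.5687 -0.4026  0.3293] yaw -177.03 t 8.32 w 0.0396 F [ 1.4  0.6 -2.3]
(0.568, -0.403, 0.33) 0.0007 -0.0004 -0.0007 roll -0.011
(0.568, -0.403, 0.22) 0.0007 -0.0004 0.1093 roll -0.011
```

View pics/ov1.png

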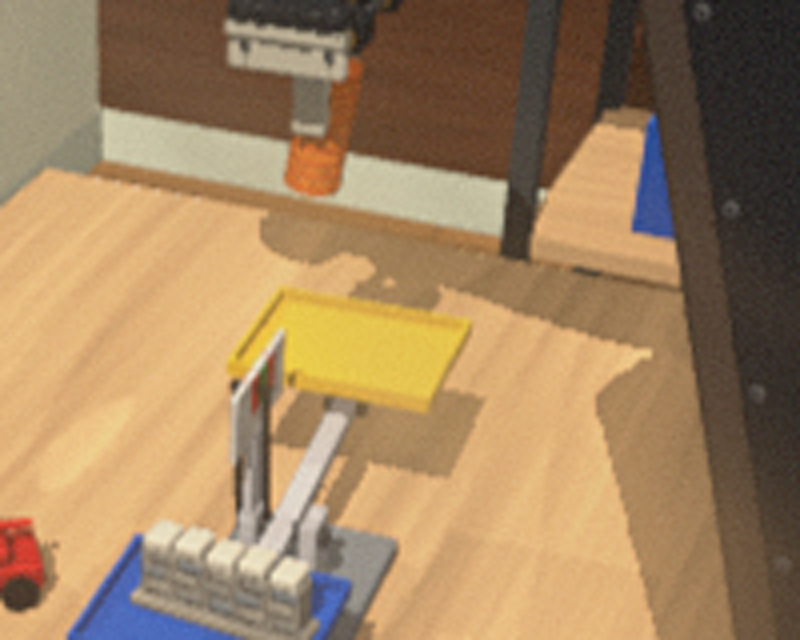

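>>> {"fn": "step_arm", "kwargs": {
  "motion": [
    [0.036,0,0,0.05,0],
    [0.036,0,0,0.085,0],
    [0.036,0,0,0.105,0],
    [0.036,0,0,0.112,0],
    [0.036,0,0,0.112,0]
  ]
}}

```text
time_s: 8.95
tcp_pos: [0.5692, -0.3985, 0.221]
eef_rot: [180.0, -0.1, -176.8]
contact_force: [-1.0, 0.3, -0.5]
gripper_width: 0.04
```

>>> {"fn": "step_arm", "kwargs": {
  "motion": [
    [0.036,0,0,0.003,0],
    [0.036,0,0,0.006,0],
    [0.036,0,0,0.009,0],
    [0.036,0,0,0.012,0],
    [0.036,0,0,0.012,0]
  ]
}}

```text
time_s: 9.57
tcp_pos: [0.5694, -0.3987, 0.2093]
eef_rot: [180.0, -0.0, -176.8]
contact_force: [0.1, 0.7, -1.5]
gripper_width: 0.0399
```

```bash
python3 -c "
from h import *
D=[capture('side'),capture('top')]
crop('ld1',D,0,250,40,200,160,4)
rows([])"
```

```text
tcp [ 0.5694 -0.3987  0.2096] yaw -176.8 t 9.68 w 0.0397 F [ 0.8  0.3 -1.5]
```

View pics/ld1.png

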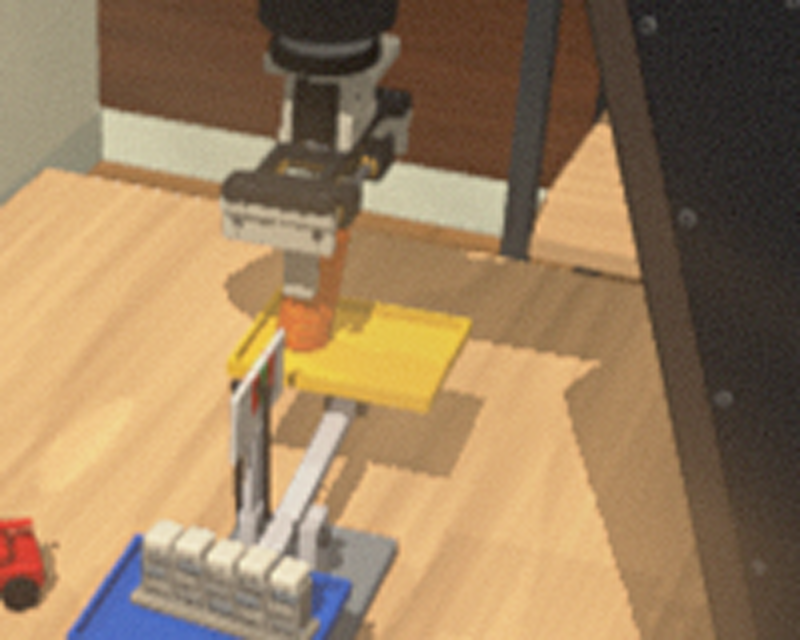

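>>> {"fn": "step_arm", "kwargs": {
  "motion": [
    [0.036,0,0,0.002,0],
    [0.036,0,0,0.004,0],
    [0.036,0,0,0.005,0],
    [0.036,0,0,0.005,0]
  ]
}}

```text
time_s: 10.18
tcp_pos: [0.5695, -0.3987, 0.2046]
eef_rot: [-180.0, 0.0, -176.8]
contact_force: [0.4, -0.4, -0.7]
gripper_width: 0.0396
```

```bash
python3 -c "
from h import *
D=[capture('side'),capture('top')]
crop('ld2',D,0,290,80,100,80,8)
rows([])"
```

```text
tcp [ 0.5695 -0.3987  0.2046] yaw -176.8 t 10.28 w 0.0398 F [ 0.4 -1.2 -0.2]
```

View pics/ld2.png

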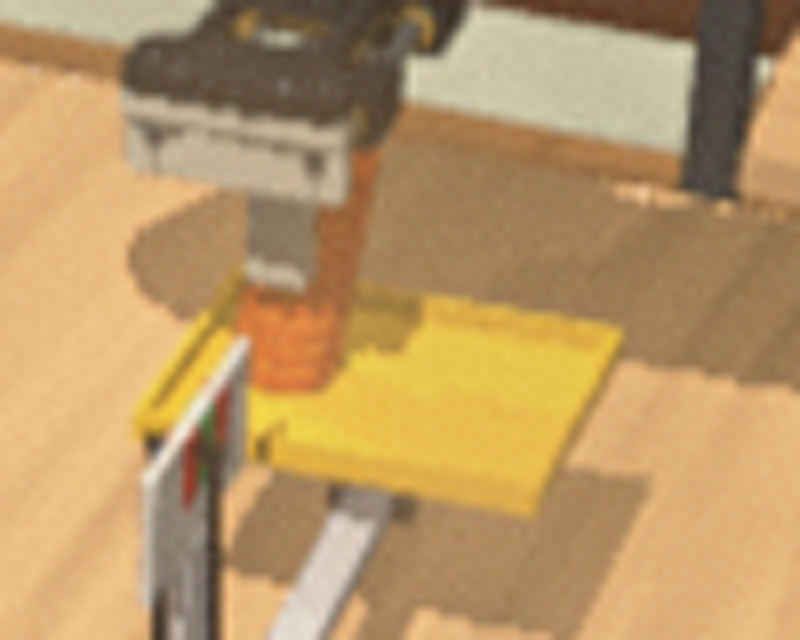

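Contact: the upward load fell by about 1 N. I'll lower 2 mm more and open gently.

>>> {"fn": "step_arm", "kwargs": {
  "motion": [
    [0.036,0,0,0.002,0],
    [0.041,0,0,0.002,0],
    [0.042,0,0,0.002,0],
    [0.044,0,0,0.002,0],
    [0.047,0,0,0.002,0]
  ],
  "newtons": 5
}}

```text
time_s: 10.9
tcp_pos: [0.5694, -0.3986, 0.2026]
eef_rot: [180.0, 0.0, -176.8]
contact_force: [-0.7, -0.4, 0.1]
gripper_width: 0.0463
```

>>> {"fn": "step_arm", "kwargs": {
  "motion": [
    [0.052,0,0,0,0],
    [0.06,0,0,0,0],
    [0.066,0,0,0,0],
    [0.066,0,0,0,0]
  ]
}}

```text
time_s: 11.4
tcp_pos: [0.5694, -0.3987, 0.2026]
eef_rot: [180.0, 0.0, -176.8]
contact_force: [0.2, 0.2, 0.5]
gripper_width: 0.0657
```

```bash
python3 -c "
from h import *
D=[capture('side'),capture('top')]
crop('rl1',D,0,290,80,100,80,8)
rows([])"
```

```text
tcp [ 0.5694 -0.3987  0.2025] yaw -176.81 t 11.5 w 0.0659 F [0.3 0.4 0.2]
```

View pics/rl1.png

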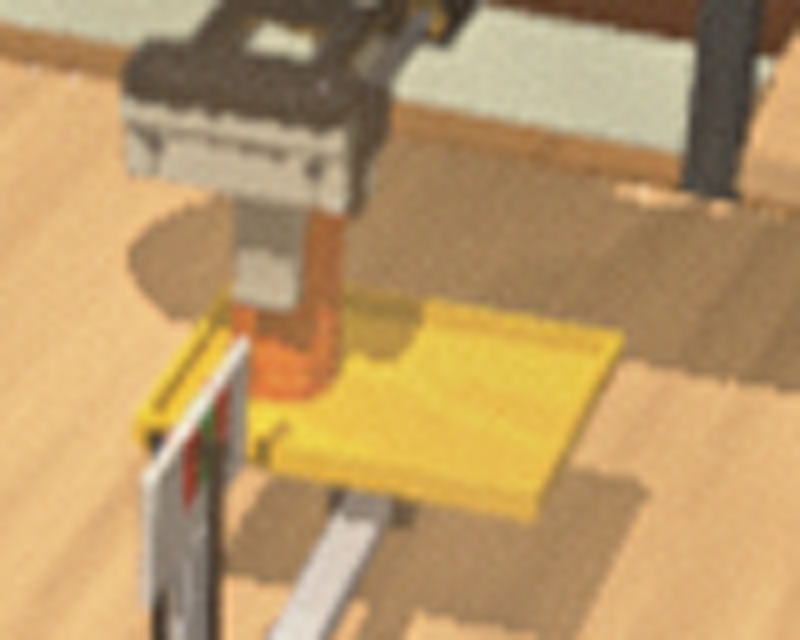

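It stands upright, and the tray has sunk only slightly. I'll retreat upwards and measure.

>>> {"fn": "step_arm", "kwargs": {
  "motion": [
    [0.07,0,0,-0.04,0],
    [0.07,0,0,-0.1,0],
    [0.07,0,0,-0.135,0],
    [0.07,0.02,0.06,-0.135,0],
    [0.07,0.04,0.12,-0.135,0]
  ],
  "newtons": 10
}}

```text
time_s: 12.12
tcp_pos: [0.5229, -0.2815, 0.3373]
eef_rot: [180.0, 0.0, -176.9]
contact_force: [0.7, 1.3, 0.3]
gripper_width: 0.0698
```

>>> {"fn": "step_arm", "kwargs": {
  "motion": [
    [0.07,0.02,0.06,0,0],
    [0.07,0.04,0.12,0,0],
    [0.07,0.045,0.18,0,0],
    [0.07,0.05,0.24,0,0],
    [0.07,0.055,0.3,0,0]
  ]
}}

```text
time_s: 12.75
tcp_pos: [0.451, 0.0157, 0.3381]
eef_rot: [180.0, 0.1, -176.8]
contact_force: [1.7, -0.2, 0.6]
gripper_width: 0.0698
```

```bash
python3 -c "
from h import *
D=[capture('side'),capture('top')]
crop('af1',D,0,250,60,200,160,4)
crop('af1t',D,1,280,160,200,130,4)
fitat(D,np.array([.568,-.400,.18]),[0,0,1],R=.075)
for nm,d in zip(('side','top'),D):
    W=cloud(d)
    for l in('weigh_tray','load_tray'):
        R=spotter.regions_of(nm,l)
        for q in R[:1]:
            p=W[q['mask']&(W[...,2]>.05)];print(nm,l,q['p'],np.percentile(p[:,2],[5,25,50,75]).round(4))
rows([(.4645,.2575,.25),(.4645,.2575,.095)],-176.8)"
```

```text
[0, 447]
mid [ 0.5762 -0.399   0.1748] ax [-0.004  0.003  1.   ] lean 0.3 err 0.001
side weigh_tray 0.95 [0.1298 0.1318 0.1334 0.1357]
side load_tray 0.93 [0.1075 0.1093 0.1111 0.1146]
top weigh_tray 0.97 [0.1273 0.1295 0.131  0.133 ]
top load_tray 0.59 [0.1051 0.107  0.1086 0.111 ]
tcp [0.4518 0.0136 0.3377] yaw -176.81 t 13.05 w 0.07 F [ 0.6  0.1 -0.3]
(0.4645, 0.2575, 0.25) -0.0263 0.2429 0.0877 roll -0.0
(0.4645, 0.2575, 0.095) -0.0263 0.2429 0.2427 roll -0.0
```

View pics/af1.png

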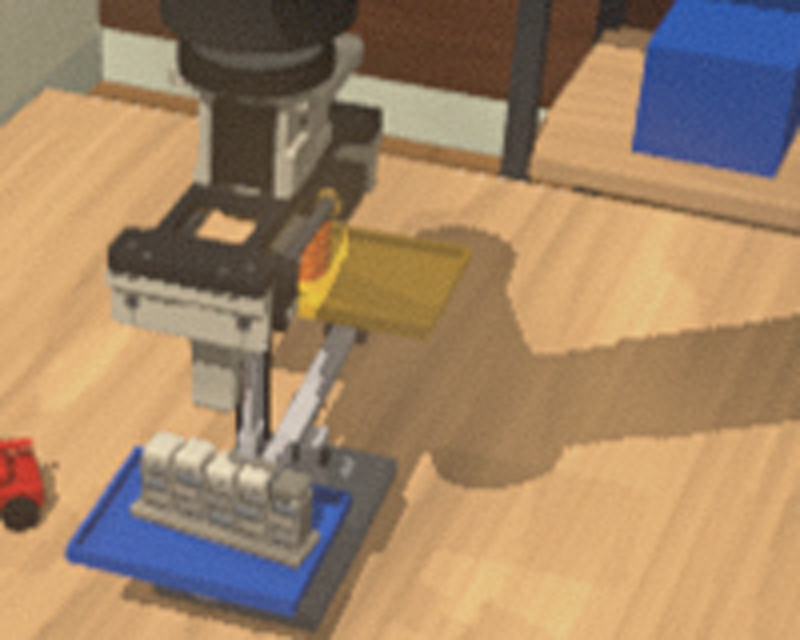

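View pics/af1t.png

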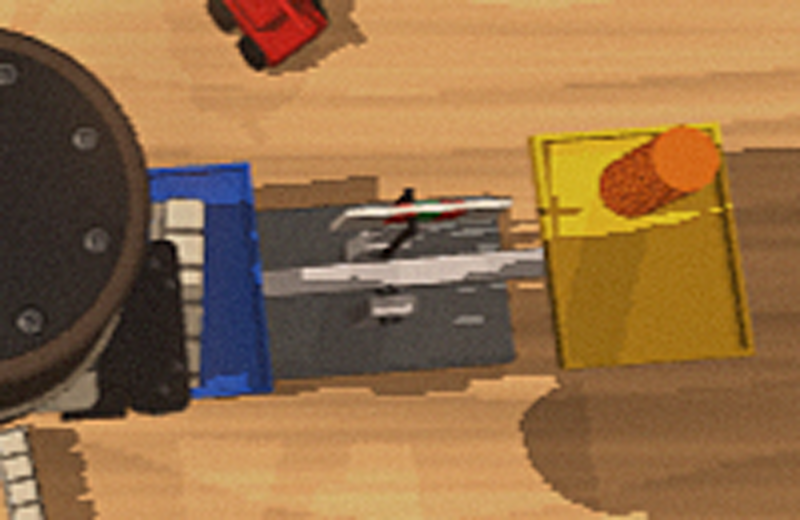

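After one stack the trays differ by 22 mm (tilt about 0.073). The pointer is off green at top crop (400,200), so a second stack is needed, predicted to end near −0.035. The first stack stands with 0.3° lean. Now stack 2.

>>> {"fn": "step_arm", "kwargs": {
  "motion": [
    [0.07,-0.008,0.06,0,0],
    [0.07,-0.015,0.12,0,0],
    [0.07,-0.02,0.175,0.01,0],
    [0.07,-0.026,0.225,0.05,0],
    [0.07,-0.0263,0.243,0.09,0]
  ]
}}

```text
time_s: 13.68
tcp_pos: [0.4656, 0.259, 0.2463]
eef_rot: [180.0, 0.0, -176.9]
contact_force: [-0.4, 0.0, -0.4]
gripper_width: 0.07
```

```bash
python3 -c "
from h import *
rows([(.4649,.2575,.0945)],-176.8)"
```

```text
tcp [0.4656 0.259  0.2463] yaw -176.88 t 13.68 w 0.07 F [-0.4  0.  -0.4]
(0.4649, 0.2575, 0.0945) 0.0008 -0.0015 0.1518 roll -0.001
```

>>> {"fn": "step_arm", "kwargs": {
  "motion": [
    [0.07,0,0,0.05,0],
    [0.07,0,0,0.1,0],
    [0.07,0,0,0.135,0],
    [0.07,0,0,0.152,0],
    [0.07,0,0,0.152,0]
  ]
}}

```text
time_s: 14.3
tcp_pos: [0.4647, 0.256, 0.094]
eef_rot: [-179.9, -0.1, -177.0]
contact_force: [0.5, 0.4, 0.0]
gripper_width: 0.07
```

```bash
python3 -c "
from h import *
rows([(.4649,.2575,.0945)],-176.8);capture('top');rows([(.4649,.2575,.0945)],-176.8)"
```

```text
tcp [0.4647 0.256  0.094 ] yaw -176.96 t 14.3 w 0.07 F [0.5 0.4 0. ]
(0.4649, 0.2575, 0.0945) -0.0003 0.0015 -0.0005 roll -0.003
tcp [0.4652 0.2568 0.0952] yaw -176.92 t 14.35 w 0.07 F [ 0.1 -0.5 -0.5]
(0.4649, 0.2575, 0.0945) 0.0002 0.0007 0.0007 roll -0.002
```

>>> {"fn": "step_arm", "kwargs": {
  "motion": [
    [0.045,0,0.001,0,0],
    [0.036,0,0.001,0,0],
    [0.036,0,0.001,0,0],
    [0.036,0,0.001,0,0],
    [0.036,0,0.001,0,0]
  ],
  "newtons": 10
}}

```text
time_s: 14.98
tcp_pos: [0.4645, 0.2593, 0.0959]
eef_rot: [180.0, 0.0, -176.8]
contact_force: [-0.6, -0.3, 4.6]
gripper_width: 0.0395
```

>>> {"fn": "step_arm", "kwargs": {
  "motion": [
    [0.036,0.003,0,-0.005,0],
    [0.036,0.006,0,-0.01,0],
    [0.036,0.009,0,-0.0155,0],
    [0.036,0.0115,0,-0.02,0],
    [0.036,0.0115,0,-0.02,0]
  ]
}}

```text
time_s: 15.6
tcp_pos: [0.4527, 0.2586, 0.116]
eef_rot: [180.0, 0.0, -176.8]
contact_force: [0.5, 0.5, -1.1]
gripper_width: 0.0401
```

>>> {"fn": "step_arm", "kwargs": {
  "motion": [
    [0.036,0,0,0,0],
    [0.036,-0.006,0,-0.0065,0],
    [0.036,-0.012,0,-0.0115,0],
    [0.036,-0.019,0,-0.0155,0],
    [0.036,-0.027,0,-0.019,0]
  ]
}}

```text
time_s: 16.23
tcp_pos: [0.4803, 0.2598, 0.1349]
eef_rot: [-180.0, -0.0, -176.8]
contact_force: [-2.0, -0.8, -0.6]
gripper_width: 0.0398
```

```bash
python3 -c "
from h import *
D=[capture('side'),capture('top')]
crop('fx2',D,0,180,200,180,140,4)
rows([])"
```

```text
tcp [0.4811 0.2603 0.135 ] yaw -176.82 t 16.32 w 0.0398 F [-1.3 -1.  -1. ]
```

View pics/fx2.png

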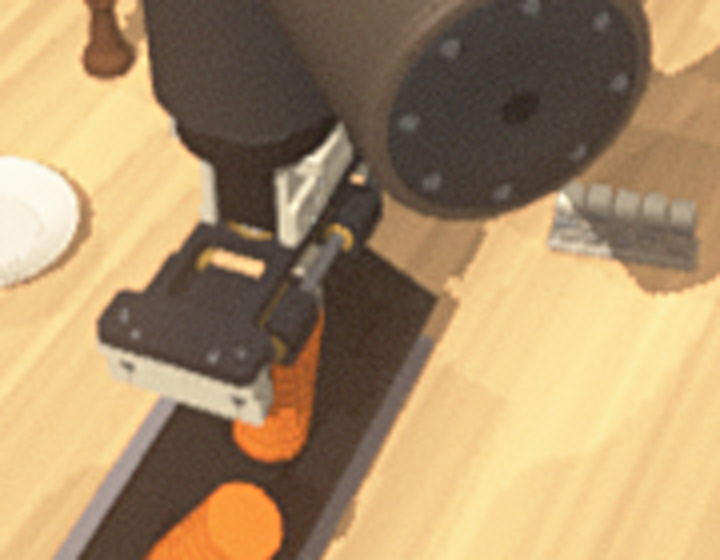

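Stack 2 is nearly upright at crop (280,390), and stack 3 is undisturbed below it. Lifting and checking the lean.

>>> {"fn": "step_arm", "kwargs": {
  "motion": [
    [0.036,-0.002,0,0,0],
    [0.036,-0.002,0,-0.03,0],
    [0.036,0,0,-0.09,0],
    [0.036,0,0,-0.15,0],
    [0.036,0,0,-0.2,0]
  ],
  "newtons": 15
}}

```text
time_s: 16.95
tcp_pos: [0.4805, 0.2604, 0.3376]
eef_rot: [179.9, 0.2, -176.8]
contact_force: [0.0, 0.5, -1.0]
gripper_width: 0.0398
```

```bash
python3 -c "
from h import *
D=[capture('side'),capture('top')]
s=r.get_state()['tcp_pos']
fitat(D[:1],s+[0,0,-.02],[0,0,1],R=.075)
crop('gx2',D,0,160,100,200,160,4)
rows([(.49,.0,.335),(.508,-.4,.335)],-176.8)"
```

```text
[36]
mid [0.4786 0.2601 0.3138] ax [-0.104  0.018  0.994] lean 6.1 err 0.0009
tcp [0.4824 0.2615 0.3414] yaw -176.77 t 17.05 w 0.0398 F [-0.2  0.1 -1.8]
(0.49, 0.0, 0.335) 0.0072 -0.2615 0.0064 roll 0.001
(0.508, -0.4, 0.335) 0.0118 -0.6619 0.0064 roll 0.001
```

View pics/gx2.png

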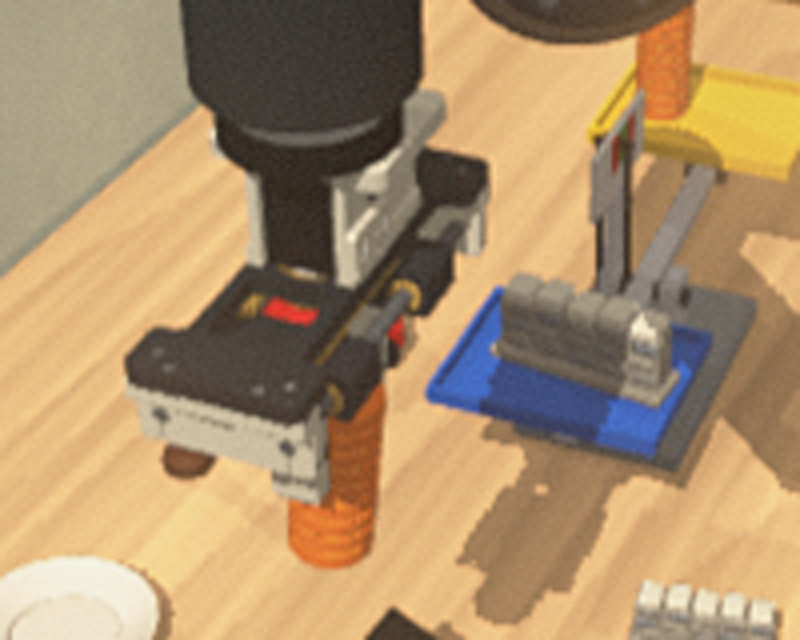

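>>> {"fn": "step_arm", "kwargs": {
  "motion": [
    [0.036,0,-0.05,0,0],
    [0.036,0,-0.11,0,0],
    [0.036,0,-0.17,0,0],
    [0.036,0,-0.23,0,0],
    [0.036,0,-0.29,0,0]
  ]
}}

```text
time_s: 17.68
tcp_pos: [0.4963, -0.0313, 0.3346]
eef_rot: [180.0, 0.1, -176.8]
contact_force: [0.9, 0.6, -1.9]
gripper_width: 0.0395
```

>>> {"fn": "step_arm", "kwargs": {
  "motion": [
    [0.036,0.003,-0.06,0,0],
    [0.036,0.006,-0.12,0,0],
    [0.036,0.009,-0.18,0,0],
    [0.036,0.012,-0.24,0,0],
    [0.036,0.014,-0.3,0,0]
  ]
}}

```text
time_s: 18.3
tcp_pos: [0.499, -0.3321, 0.3344]
eef_rot: [-180.0, 0.1, -176.8]
contact_force: [1.5, 0.3, -0.1]
gripper_width: 0.04
```

```bash
python3 -c "
from h import *
capture('top');capture('top')
rows([(.503,-.402,.335),(.503,-.402,.215)],-176.8)"
```

```text
tcp [ 0.4985 -0.3349  0.3329] yaw -177.07 t 18.4 w 0.0396 F [-0.9  0.8 -1.4]
(0.503, -0.402, 0.335) -0.0011 -0.0672 -0.0021 roll -0.005
(0.503, -0.402, 0.215) -0.0011 -0.0672 0.1179 roll -0.005
```

>>> {"fn": "step_arm", "kwargs": {
  "motion": [
    [0.036,-0.001,-0.045,0,0],
    [0.036,-0.001,-0.067,0,0],
    [0.036,-0.001,-0.067,0.04,0],
    [0.036,-0.001,-0.067,0.09,0],
    [0.036,-0.001,-0.067,0.115,0]
  ]
}}

```text
time_s: 19.02
tcp_pos: [0.5026, -0.3959, 0.2162]
eef_rot: [179.9, -0.1, -176.8]
contact_force: [0.5, -1.0, -1.0]
gripper_width: 0.0396
```

>>> {"fn": "step_arm", "kwargs": {
  "motion": [
    [0.036,0,0,0.004,0],
    [0.036,0,0,0.008,0],
    [0.036,0,0,0.012,0],
    [0.036,0,0,0.012,0]
  ]
}}

```text
time_s: 19.52
tcp_pos: [0.5037, -0.3968, 0.2082]
eef_rot: [-180.0, 0.1, -176.8]
contact_force: [0.0, 1.2, -1.1]
gripper_width: 0.0395
```

```bash
python3 -c "
from h import *
D=[capture('side'),capture('top')]
crop('hx2',D,0,280,60,120,96,7)
rows([])"
```

```text
tcp [ 0.5038 -0.3969  0.2082] yaw -176.8 t 19.62 w 0.0393 F [ 1.1  0.5 -1.2]
```

View pics/hx2.png

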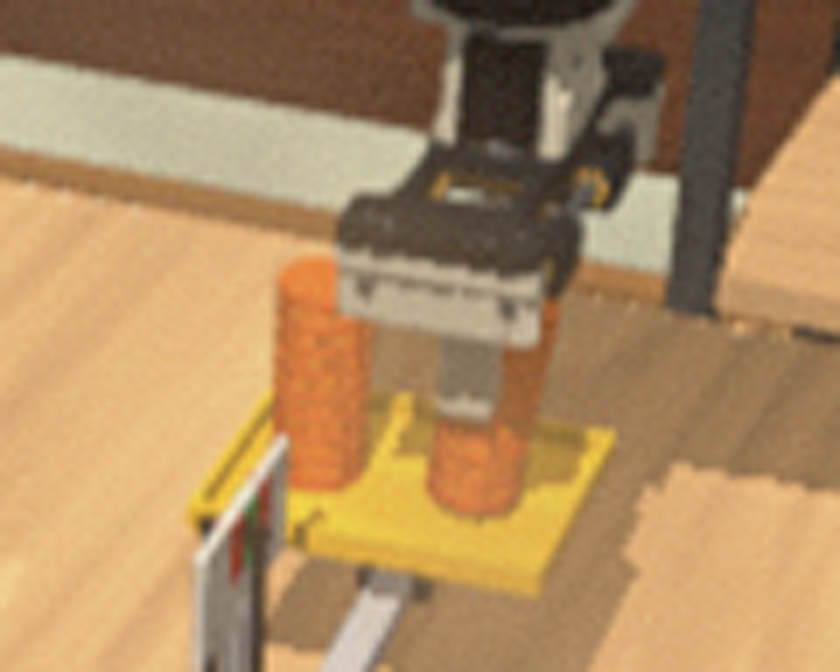

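>>> {"fn": "step_arm", "kwargs": {
  "motion": [
    [0.036,0,0,0.003,0],
    [0.036,0,0,0.006,0],
    [0.036,0,0,0.009,0],
    [0.036,0,0,0.012,0],
    [0.036,0,0,0.015,0]
  ]
}}

```text
time_s: 20.25
tcp_pos: [0.5036, -0.3969, 0.1925]
eef_rot: [-180.0, 0.0, -176.8]
contact_force: [0.2, -0.9, 0.1]
gripper_width: 0.0394
```

>>> {"fn": "step_arm", "kwargs": {
  "motion": [
    [0.036,0,0,0.002,0],
    [0.036,0,0,0.004,0],
    [0.036,0,0,0.006,0],
    [0.036,0,0,0.006,0]
  ]
}}

```text
time_s: 20.75
tcp_pos: [0.5035, -0.3967, 0.1864]
eef_rot: [180.0, -0.0, -176.8]
contact_force: [0.1, 0.6, 0.1]
gripper_width: 0.0396
```

```bash
python3 -c "
from h import *
D=[capture('side'),capture('top')]
crop('hx3',D,0,280,60,120,96,7)
rows([]);capture('top');rows([])"
```

```text
tcp [ 0.5035 -0.3967  0.1866] yaw -176.8 t 20.85 w 0.0398 F [ 0.6 -0.1 -0.2]
tcp [ 0.5035 -0.3967  0.1866] yaw -176.81 t 20.9 w 0.0396 F [0.4 0.2 0.7]
```

View pics/hx3.png

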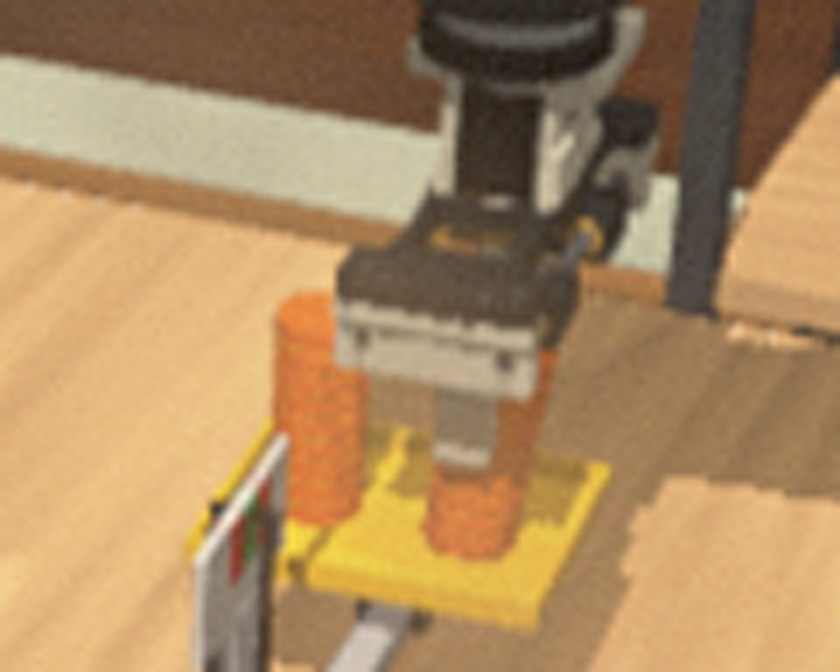

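The tray has sunk with the stack and the load on the wrist is about zero, so I release.

>>> {"fn": "step_arm", "kwargs": {
  "motion": [
    [0.041,0,0,0,0],
    [0.042,0,0,0,0],
    [0.044,0,0,0,0],
    [0.047,0,0,0,0],
    [0.05,0,0,0,0]
  ],
  "newtons": 5
}}

```text
time_s: 21.52
tcp_pos: [0.5035, -0.3967, 0.1866]
eef_rot: [-180.0, 0.0, -176.8]
contact_force: [-0.5, -0.1, 0.5]
gripper_width: 0.0492
```

>>> {"fn": "step_arm", "kwargs": {
  "motion": [
    [0.055,0,0,0,0],
    [0.06,0,0,0,0],
    [0.066,0,0,0,0],
    [0.066,0,0,0,0]
  ]
}}

```text
time_s: 22.02
tcp_pos: [0.5035, -0.3968, 0.1866]
eef_rot: [180.0, 0.0, -176.8]
contact_force: [0.0, 0.1, -0.0]
gripper_width: 0.0654
```

```bash
python3 -c "
from h import *
D=[capture('side'),capture('top')]
crop('hx4',D,0,280,60,120,96,7)
rows([])"
```

```text
tcp [ 0.5035 -0.3967  0.1866] yaw -176.8 t 22.12 w 0.0657 F [ 0.1 -0.3 -0.5]
```

View pics/hx4.png

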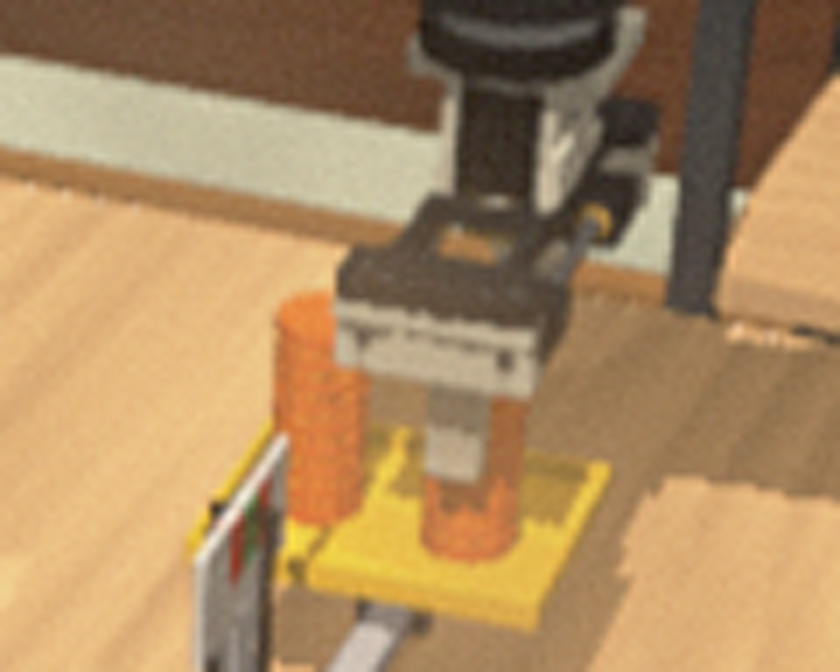

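Both stacks stand upright, at crop (320,410) and (470,500). Retreating.

>>> {"fn": "step_arm", "kwargs": {
  "motion": [
    [0.066,0,0,-0.04,0],
    [0.07,0,0,-0.1,0],
    [0.07,0,0,-0.15,0],
    [0.07,0.03,0.03,-0.16,0],
    [0.07,0.07,0.06,-0.16,0]
  ]
}}

```text
time_s: 22.75
tcp_pos: [0.4302, -0.3404, 0.3473]
eef_rot: [-180.0, 0.1, -176.8]
contact_force: [0.3, -0.3, 0.9]
gripper_width: 0.0703
```

>>> {"fn": "step_arm", "kwargs": {
  "motion": [
    [0.07,0,0.06,0,0],
    [0.07,0,0.12,0,0],
    [0.07,0,0.18,0,0],
    [0.07,0,0.24,0,0],
    [0.07,0,0.3,0,0]
  ]
}}

```text
time_s: 23.38
tcp_pos: [0.413, -0.0395, 0.347]
eef_rot: [180.0, 0.1, -176.8]
contact_force: [1.2, 0.5, 0.6]
gripper_width: 0.07
```

>>> {"fn": "step_arm", "kwargs": {
  "motion": [
    [0.07,0,0.05,0,0],
    [0.07,0,0.1,0,0],
    [0.07,0,0.1,0,0],
    [0.07,0,0.1,0,0],
    [0.07,0,0.1,0,0]
  ]
}}

```text
time_s: 24.0
tcp_pos: [0.408, 0.0577, 0.3466]
eef_rot: [-180.0, 0.0, -176.9]
contact_force: [-0.7, -0.3, -0.3]
gripper_width: 0.0698
```

```bash
python3 -c "
from h import *
D=[capture('side'),capture('top')]
crop('fi',D,0,220,60,200,160,4)
crop('fit',D,1,280,160,200,130,4)
fitat(D,np.array([.574,-.400,.17]),[0,0,1],R=.07,zmin=.12)
fitat(D,np.array([.508,-.400,.165]),[0,0,1],R=.055,zmin=.125)
fitat(D,np.array([.4716,.35,.076]),[-.54,0,.84],R=.055)
for nm,d in zip(('side','top'),D):
    W=cloud(d)
    for l in('weigh_tray','load_tray'):
        for q in spotter.regions_of(nm,l)[:1]:
            p=W[q['mask']&(W[...,2]>.05)];print(nm,l,q['p'],np.percentile(p[:,2],[5,25,50,75]).round(4))
    for l in('car','queen','saucer','fence'): print(l,tip(nm,l))
rows([])"
```

```text
[0, 499]
mid [ 0.5726 -0.3993  0.1589] ax [-0.149  0.002  0.989] lean 8.6 err 0.0072
[0, 299]
mid [ 0.5147 -0.3988  0.1593] ax [-0.099  0.003  0.995] lean 5.7 err 0.004
[394, 309]
mid [0.4715 0.3502 0.0755] ax [-0.54  -0.024  0.842] lean 32.7 err 0.0011
side weigh_tray 0.65 [0.1124 0.1157 0.1175 0.1211]
side load_tray 0.72 [0.1234 0.1255 0.1273 0.1305]
car [([0.7434, -0.1779, -0.0028], 0.63)]
queen [([0.7697, -0.0272, 0.0015], 0.66)]
saucer [([0.5387, -0.3967, 0.1146], 0.64)]
fence [([0.3886, -0.0107, -0.0003], 0.63), ([0.5099, -0.1029, 0.1265], 0.59)]
top weigh_tray 0.56 [0.1234 0.1594 0.1995 0.2036]
top load_tray 0.68 [0.1215 0.1235 0.125  0.127 ]
car [([0.7459, -0.1832, 0.0003], 0.76)]
queen [([0.7726, -0.0207, -0.0012], 0.71), ([0.5136, -0.1091, 0.1297], 0.45)]
saucer [([0.7419, 0.1571, -0.0005], 0.78), ([0.5399, -0.4015, 0.0694], 0.41)]
fence [([0.5148, -0.1051, 0.1257], 0.82), ([0.3881, -0.0087, -0.0012], 0.64), ([0.5312, -0.2493, 0.0008], 0.37)]
tcp [0.408  0.0587 0.3465] yaw -176.8 t 24.7 w 0.0701 F [0.2 0.1 0.7]
```

View pics/fi.png

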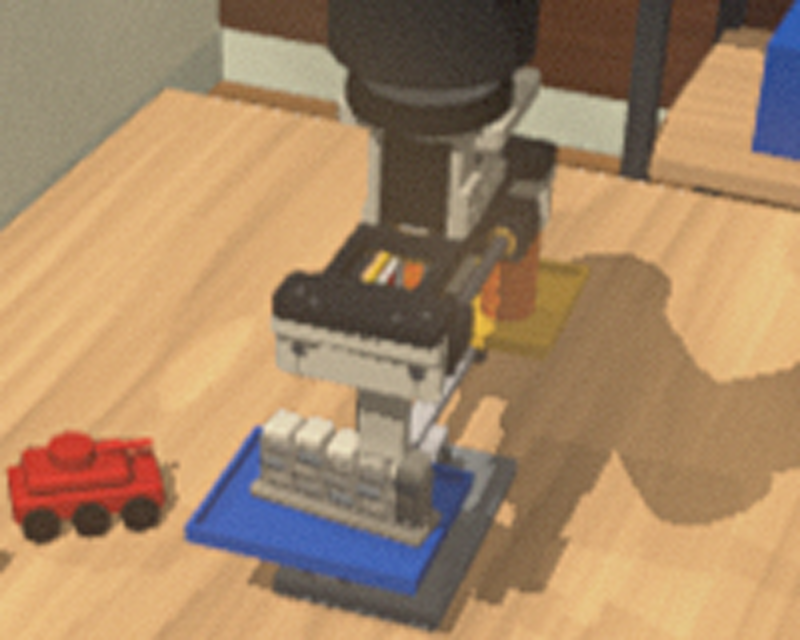

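View pics/fit.png

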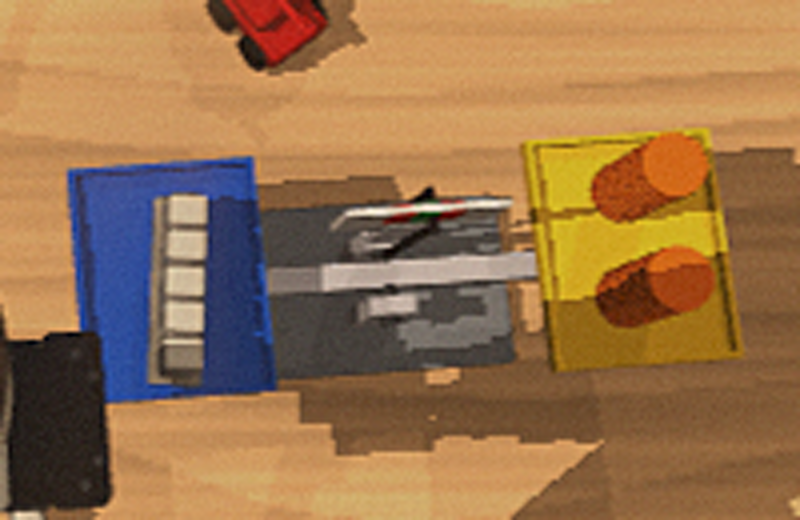

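Top crop: both stacks stand at (650,175) and (655,285), and the pointer is at (430,195) on the green. The tray heights give a tilt of −0.033. My two cylinder fits mixed points from both stacks, so I'll redo them split and then hand in.

```bash
python3 -c "
from h import *
d=capture('top');W=cloud(d);o=orange(d)&(W[...,2]>.122)&(abs(W[...,1]+.4)<.06)
for a,b,m in((.545,.62,.573),(.47,.54,.508)):
    P=W[o&(W[...,0]>a)&(W[...,0]<b)]
    if len(P)>20:
        x,ax,e=fit(P,[m,-.4,.16],[0,0,1]);print(len(P),x.round(4),ax.round(3),round(e,4))
    T=P[P[:,2]>np.percentile(P[:,2],99)-.006];print('top',T.mean(0).round(4),T[:,:2].std(0).round(4),np.ptp(T,axis=0).round(3))
for q in spotter.regions_of('top','load_tray')[:1]:
    p=W[q['mask']&(W[...,2]>.05)];print(np.percentile(p[:,2],[5,50]).round(4))
"
```

```text
415 [ 0.5761 -0.3993  0.1588] [ 0.004 -0.004  1.   ] 0.0009
top [ 0.5754 -0.3977  0.204 ] [0.0097 0.0099] [0.038 0.038 0.007]
277 [ 0.5068 -0.3973  0.1587] [ 0.008 -0.012  1.   ] 0.001
top [ 0.5064 -0.3965  0.2037] [0.0095 0.0101] [0.036 0.038 0.007]
[0.1214 0.1251]
```

Both stacks are upright (under 1° lean) and the beam is steady.

```bash
python3 -c "
from plant import workorder
print(workorder.close_job())"
```

```text
the job is handed in; nothing more can be done
None
```

I put two stacks, from the −y end and middle pockets, upright on the yellow tray and handed the job in at about 25 s. The hand-in gives no verdict.

**How:** the tool can't tilt, so I uprighted each stack by turning it in the grip against the mouth of its pocket. I set it down on the tray and let go with about 6° of lean left, and it settled straight.

**Last checks:**
- **Beam:** tray heights in the side camera give a tilt of about −0.033 rad, matching the −0.035 predicted after the first stack. The pointer is on the green field in the top view. The blue tray's height was unchanged in a later picture, so the beam was at rest.
- **Stacks on the tray:** both fit at less than 1° of lean.
- **Spare stack:** the third one is still in its pocket, within 1 mm of where it started.
- **Other things:** the fence stands on the blue tray. The car, queen and saucer are within about 6 mm of their first detections, which is about the detectors' own accuracy.
- **Arm:** the gripper is raised clear and touching nothing.

**Checks that failed or disagreed:**
- My first final stack fits showed 6–9° of lean because they mixed points from both stacks. The separated fits replaced them.
- The top camera's region for the yellow tray took in the stacks, so I did not use its height there.
- The side camera's saucer detection landed on the yellow tray, so the saucer position comes from the top camera.

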